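# Unscrew the gauge's knurled locking collar and push its slide home

## Task

The slide of the key-length gauge is locked by a pin. Loosen the knurled collar with a fingertip: roll its rim anticlockwise (seen from above) until the white lobe has come round to the yellow pointer for the second time, and leave it lined up there. Then push the freed slide gently by its blue upright plate, towards the collar, fully home against the end stop; only touch and push, do not grip or lift anything, and leave the other things alone.

Things in the scene. Friction and masses are not known exactly. Their poses are not given: they have to be found in the camera images.
- gauge: Grey gauge fixed to the bench; place and yaw vary. Origin on the bench under the collar's axis, z up. Base 130 mm (x) by 232 mm (y -130 to +102), 4 mm thick. A channel along y holds the slide under lips, tops at z = 20 mm. A bridge (112 mm in x, 60 in y, top at z = 36) carries the collar. End stop from y = +85 to +100 mm, top at z = 26. Yellow pointer at its -x side, top at z = 36.
- pointer_tip (a point): Tip of the fixed yellow pointer, 83 mm from the collar's axis on the gauge's -x side.
- collar (a joint): Turn of the collar, rad, growing anticlockwise from above (loosening); 0 = tight, white lobe over the pointer. Starts at 0.3 to 1.3, just past the pointer; the lobe comes to the pointer first at 6.28, second at 12.57; hard stop at 15.7. Height stays; friction 0.1 N m holds it. It lifts a brass lock pin 5 mm a turn (top 12 to 25 mm above the collar); the pin frees the slide after 1.4 turns.
- collar_centre (a point): Centre of the collar's top, on its axis, 63 mm above the bench. Dark steel, 24 mm tall (39 to 63 mm up), six round knurled lobes 60 degrees apart: each 16 mm thick, centred 40 mm from the axis, crest at 48 mm; core radius 30 mm. A fingertip beside the rim that reaches in to 35 to 42 mm from the axis catches a lobe and carries the collar round with it.
- white_lobe (a point): Crest of the collar's one white lobe, at its top edge, 48 mm from the axis; turns with the collar.
- slide: Loose aluminium slide in the channel, about 0.35 kg, 60 mm wide, 165 long, 10 thick. Origin under its pin hole, within 2 mm of the collar's axis while locked; axes as the gauge's. Slides 35 mm along the gauge's +y until it meets the end stop (origin then at y = +35 mm in the gauge's frame).
- push_face (a point): Middle of the outer face of the slide's blue upright plate, 115 mm from the slide's origin along -y, 32 mm above the bench. The plate is 44 mm wide (x), 12 mm thick (y), its top 46 mm above the bench; stay above 20 mm to clear the base. Push it along the gauge's +y.
- padlock: Brass padlock, 19 x 42 x 66 mm, origin under its centre; leave alone.
- lock_cylinder: Steel lock cylinder, 67 x 28 x 38 mm, origin under its centre; leave alone.
- tape_roll: Blue tape roll, 64 mm across, 18 mm high, origin under its centre; leave alone.

How it is judged:
By the outcome, as a careful person would: the job done as asked, in the order asked, and still so for the second after the job is handed in, with the robot touching nothing.
It also fails if it takes over 56 s, if anything falls off the work surface, if the arm or the gripper's body presses on something with over 40 N, if the wrist force passes 120 N, or if a joint passes its speed limit or range.

## Robot

A 6-joint arm with a two-finger parallel gripper is mounted at the origin on a cart in front of the work surface, level with it; the furniture and walls round the work are solid. World frame = base frame: x ahead of the robot, y to its left, z up, the work surface at z = 0. Lengths are in m, angles in rad, forces in N, time in s.
With the tool pointing down it reaches from about 0.35 to 0.85 m from the base axis. Payload 8.1 kg.
Tool frame: the origin (TCP) lies at the very end of the fingers, on their centre line; the grasp point (between the pads) lies 19 mm behind it; z points along the fingers, y is the direction in which the jaws open and shut (so a half turn about z gives the same grasp; the last joint's range is limited). The gripper opens to 93 mm and grips with 3 to 60 N. Pads are 15 mm wide; open, the fingers measure 128 mm over their backs; the gripper's body (75 mm by 188 mm) begins 65 mm behind the grasp point.
Start: joints at [1.243, 0.13, 1.488, -0, 1.523, -0.085], TCP at [0.144, 0.582, 0.219] pointing down, gripper open.
Joint ranges: [-2.96, 2.96], [-0.89, 2.26], [0.02, 2.5], [-1.34, 4.48], [0, 2.73], [-2.66, 2.66]. Speed limits (rad/s): [2.39, 2.39, 2.79, 3.14, 3.14, 3.14].

## Interface

Orientations are given as a rotation vector (axis times angle).
In Python, from plant import * gives the robot as it stands.
- The arm moves only by the tool apply_moves, never from a script. Its argument "commands" is one flat list of numbers, 7 for each row, row after row: the shift along the world's x, y, z in cm, then the turn, a rotation vector about the world's x, y, z in rad, then the finger opening in cm, from 0 to 9.3. A call has 1 to 8 rows; each row shifts and turns the pose as measured when the row begins; what a row does not reach is not made up. A row lasts 1/8 s, in which the tool goes at most 62.5 mm and 10.7 degrees, less where a joint would pass 70% of its speed; a pose out of reach is approached as far as the arm can. A call with a gripper value outside its range is refused whole. The fingers move at their own pace and stop on an object; "squeeze" is the grip in N (left out, the last holds). Time passes only in rows, so rows that do not move let the fingers close. It gives the time, the measured TCP pose, the force and the opening at its end, in the units of the state.
- read_state(): the state, without advancing time (a new reading comes with each control period).
- read_camera(name): name is "side" or "top"; returns (picture, depth): 480x640x3 uint8, blue, green, red; 480x640 float32, m along the optical axis (not along the pixel's ray), 0 where there is no reading.
- camera_model(name): a dict with "intrinsics" (3x3 intrinsics, pixels), "R" (3x3) and "t" (3): a world point X has camera coordinates R X + t. Camera axes: x right, y down, z forward; pixel columns grow to the right and rows downward; lengths in m; the calibration is good to about 2 mm. A picture is of the moment at which its call begins. camera_model takes no time and is no camera call.
- close_job(): hands the job in, once; it reports no verdict.
Trained networks look in the newest picture that a camera, given by its name, has taken for a name from the list of things; names that differ only in an ending like _2 or _b are one class to them, and where a whole thing is asked for, a point or a joint stands for the part that bears it (a point fixed in the world has none). Each returns a list of dicts, best first, with "conf" (0 to 1); they miss things now and then, are a little off and sometimes report something else, mostly with a low value. They report only what shows in the picture. A call takes as long as a camera call.
- find_in(query, camera): "point" ([x, y, z] in m, in the coordinates of the camera as it stood for that picture, good to about 4 mm: the middle of the surface that is visible of it).
- cut_out(query, camera): "mask" (480x640 bool, what is visible of it).
- spot_point(query, camera): "point" ([x, y, z] in m, in the coordinates of the camera as it stood for that picture, good to about 4 mm: a listed point, or the origin of a listed thing).
The state is a dict: "t": time; "q": joint angles; "dq": joint speeds; "joint_torque": joint torques, N m; "tool_pos": TCP position; "orientation": TCP orientation; "force": force on the tool from outside, world axes, zero at the start; "wrist_torque": the same for the moment, N m; "opening": finger opening in m.
Only numpy, scipy, OpenCV 4.12 (cv2) and the standard library are available. Lean on these libraries where they do the work, as an engineer would, in place of code of your own. Each camera call takes 0.05 s, during which the arm holds its last target. There are 200 camera calls.

## Working session

There is one attempt and no reset: what is moved stays moved. The work goes in short steps, Python scripts to look and compute and a tool call to move; the robot and the scene stay as the last step left them, time stands still between calls to the robot, and variables do not carry over. Pictures are saved under pics/ and viewed, about 8 in all and at most 12, crops included, and the job is handed in when it is done.

Besides the shell and the picture viewer there is one more tool, called after "Request:" by a JSON object that holds its "fn" and its "kwargs", one argument or row to a line. apply_moves: Moves the arm, as the interface text tells. Its arguments: {"type":"object","properties":{"commands":{"type":"array"},"squeeze":{"type":"number"}},"required":["commands"]}

```bash
mkdir -p pics
cat > h.py <<'E'
from plant import *
import numpy as np, cv2
def w(cam,p):
    m=camera_model(cam); return np.array(m["R"]).T@(np.array(p)-np.array(m["t"]))
def pts(cam,names):
    for n in names:
        r=spot_point(n,cam)
        print(cam,n,[(np.round(w(cam,d["point"]),4).tolist(),round(d["conf"],2)) for d in r[:2]])
def px(cam,X):
    m=camera_model(cam); c=np.array(m["R"])@np.array(X)+np.array(m["t"]); u=np.array(m["intrinsics"])@c; return u[:2]/u[2]
E
python3 - <<'E'
from h import *
for c in("top","side"):
    im,d=read_camera(c); cv2.imwrite(f"pics/{c}1.png",im)
    pts(c,["collar_centre","pointer_tip","white_lobe","push_face","gauge","slide"]+(["padlock","lock_cylinder","tape_roll"] if c=="top" else []))
s=read_state();print(s)
E
```

```text
top collar_centre [([0.5006, -0.3093, 0.0587], 0.91)]
top pointer_tip [([0.4262, -0.3418, 0.033], 0.89)]
top white_lobe [([0.4929, -0.3592, 0.0645], 0.58)]
top push_face [([0.5455, -0.4184, 0.0341], 0.56)]
top gauge [([0.5, -0.3042, 0.0007], 0.94)]
top slide []
top padlock [([0.6345, -0.4666, 0.0034], 0.65)]
top lock_cylinder [([0.6259, -0.1209, 0.0007], 0.57)]
top tape_roll [([0.3856, -0.4797, 0.0033], 0.73)]
side collar_centre [([0.3896, -0.4824, 0.0046], 0.67), ([0.502, -0.3129, 0.0613], 0.66)]
side pointer_tip [([0.4258, -0.3425, 0.0347], 0.71)]
side white_lobe [([0.4935, -0.3578, 0.0652], 0.81)]
side push_face [([0.5471, -0.4131, 0.0278], 0.85)]
side gauge [([0.505, -0.3082, 0.0006], 0.96)]
side slide [([0.5043, -0.3101, 0.0044], 0.91)]
{'t': 0.85, 'q': array([ 1.24256450e+00,  1.30387636e-01,  1.48816765e+00,  4.94919836e-06,
        1.52301460e+00, -8.53900217e-02]), 'dq': array([ 1.69708375e-04,  4.71305722e-04, -2.78576767e-04,  2.62067975e-05,
        4.56157574e-04, -3.15722898e-04]), 'joint_torque': array([-1.84067270e-03, -5.59748590e+01, -4.92037618e+01,  7.64484750e-02,
        2.26332602e-02, -1.28960173e-05]), 'tool_pos': array([0.14425281, 0.58241684, 0.2186604 ]), 'orientation': array([-3.80518748e-01, -3.11846258e+00, -3.65959912e-05]), 'force': array([-0.45392183, -0.29811107, -0.15631695]), 'wrist_torque': array([ 0.02669228,  0.01271945, -0.01524948]), 'opening': 0.09292116750361762}
```

View pics/top1.png

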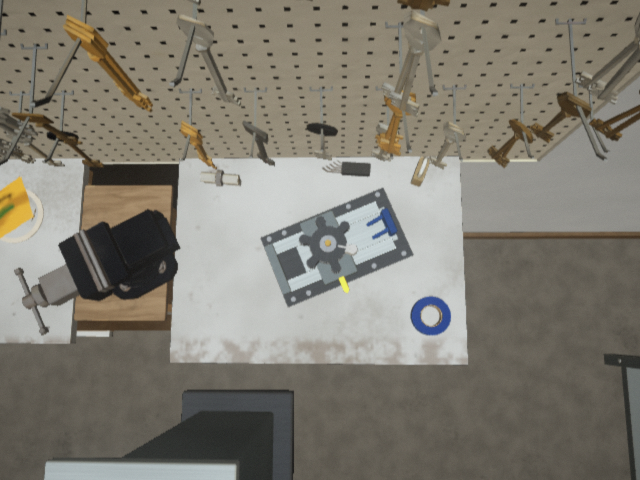

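View pics/side1.png

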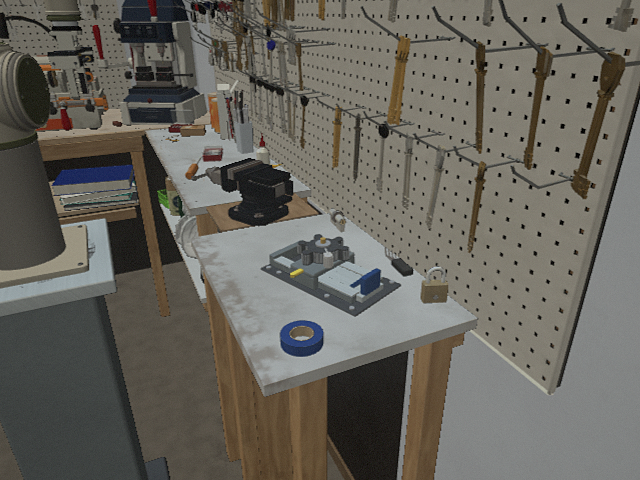

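The top view shows the gauge with its collar at about (328,242), the white lobe at (350,249), the yellow pointer at (344,285) and the blue plate at (388,222). The side view agrees. Next I refine the centre and measure the heights of the vise and wall.

```bash
cat >> h.py <<'E'
def ray(cam,uv,z):
    m=camera_model(cam);R=np.array(m["R"]);o=-R.T@np.array(m["t"]);d=R.T@np.linalg.inv(m["intrinsics"])@np.array([*uv,1.]);return o+d*(z-o[2])/d[2]
def cloud(cam,d):
    m=camera_model(cam);v,u=np.nonzero(d>0);z=d[v,u];P=np.linalg.inv(m["intrinsics"])@np.vstack([u*z,v*z,z]);return (np.array(m["R"]).T@(P-np.array(m["t"])[:,None])).T
E
python3 - <<'E'
from h import *
im,d=read_camera("top")
P=cloud("top",d)
im2,d2=read_camera("side"); P=np.vstack([P,cloud("side",d2)])
def mx(x0,x1,y0,y1):
    q=P[(P[:,0]>x0)&(P[:,0]<x1)&(P[:,1]>y0)&(P[:,1]<y1)]; return round(float(np.percentile(q[:,2],99.5)),3) if len(q) else None
ys=np.arange(-.55,.5,.1)
for x in np.arange(.25,.75,.05): print(round(x,2),[mx(x,x+.05,y,y+.1) for y in ys])
# nearest wall items below z .35
for y in ys:
    q=P[(P[:,1]>y)&(P[:,1]<y+.1)&(P[:,2]>.1)&(P[:,2]<.4)&(P[:,0]>.5)]; print(round(y,2),len(q),np.round(np.percentile(q[:,0],[1,50]),3) if len(q) else '')
for c in("top","side"):
    r=cut_out("collar_centre",c)
    for k in r[:2]:
        m=k["mask"].astype(np.uint8); cn=max(cv2.findContours(m,0,1)[0],key=cv2.contourArea); (u,r_)=cv2.minEnclosingCircle(cn); print(c,k["conf"],u,r_,ray(c,u,.063),ray(c,u,.051))
    pts(c,["collar_centre","push_face","pointer_tip","white_lobe"])
E
```

```text
0.25 [None, None, -0.92, -0.92, None, None, -0.924, -0.923, -0.919, -0.92, -0.919]
0.3 [0.003, 0.003, 0.004, 0.003, 0.003, 0.003, 0.002, 0.003, 0.001, 0.0, 0.001]
0.35 [0.02, 0.018, 0.003, 0.003, 0.003, 0.003, 0.079, 0.078, 0.003, 0.024, 0.001]
0.4 [0.02, 0.004, 0.038, 0.028, 0.003, 0.119, 0.12, 0.092, 0.003, 0.024, 0.017]
0.45 [0.003, 0.063, 0.074, 0.028, 0.112, 0.118, 0.121, 0.081, 0.003, 0.001, 0.032]
0.5 [0.003, 0.587, 0.075, 0.587, 0.596, 0.431, 0.424, 0.448, 0.444, 0.444, 0.414]
0.55 [0.532, 0.579, 0.293, 0.57, 0.559, 0.458, 0.459, 0.46, 0.465, 0.466, 0.463]
0.6 [0.268, 0.405, 0.269, 0.543, 0.544, 0.402, 0.375, 0.458, 0.4, 0.411, 0.375]
0.65 [0.449, 0.452, 0.452, 0.451, 0.454, 0.455, 0.456, 0.461, 0.455, 0.434, 0.467]
0.7 [None, None, None, None, None, None, None, None, None, None, None]
-0.55 19158 [0.597 0.672]
-0.45 15210 [0.575 0.672]
-0.35 13259 [0.613 0.672]
-0.25 11532 [0.604 0.672]
-0.15 10520 [0.57  0.672]
-0.05 13635 [0.503 0.672]
0.05 6883 [0.503 0.672]
0.15 1699 [0.573 0.671]
0.25 1022 [0.553 0.62 ]
0.35 989 [0.566 0.67 ]
0.45 893 [0.568 0.67 ]
top 0.98 (327.59613037109375, 244.98187255859375) 30.22991180419922 [ 0.49950658 -0.30972208  0.063     ] [ 0.50143356 -0.309466    0.051     ]
top collar_centre [([0.5032, -0.3072, 0.0599], 0.92), ([0.386, -0.4777, 0.0017], 0.46)]
top push_face [([0.5444, -0.4202, 0.0365], 0.67)]
top pointer_tip [([0.4259, -0.3456, 0.0344], 0.55)]
top white_lobe [([0.496, -0.3592, 0.0641], 0.63)]
side 0.86 (323.0, 250.0) 25.710020065307617 [ 0.4926969  -0.33093691  0.063     ] [ 0.50256547 -0.30948479  0.051     ]
side collar_centre [([0.5008, -0.3107, 0.0631], 0.71)]
side push_face [([0.5426, -0.4132, 0.0301], 0.86)]
side pointer_tip []
side white_lobe [([0.4931, -0.3577, 0.0646], 0.71)]
```

Request:
{"fn": "apply_moves", "kwargs": {
  "commands": [3.4,-4.7,0,0,0,-0.16,0,3.4,-4.7,0,0,0,-0.16,0,3.4,-4.7,0,0,0,-0.16,0,3.4,-4.7,0,0,0,-0.16,0,3.4,-4.7,0,0,0,-0.16,0,3.4,-4.7,0,0,0,-0.16,0,3.4,-4.7,0,0,0,-0.16,0,0.4,-6,0,0,0,-0.16,0],
  "squeeze": 10
}}

```text
t: 2.45
tool_pos: [0.3907, 0.1842, 0.2188]
orientation: [2.203, 2.236, 0.006]
force: [0.8, -0.5, 0.6]
opening: 0.0175
```

Request:
{"fn": "apply_moves", "kwargs": {
  "commands": [0.4,-6,0,0,0,-0.16,0,0.4,-6,0,0,0,-0.16,0,0.4,-6,0,0,0,-0.16,0,0.4,-6,0,0,0,-0.16,0,1.5,-4.6,0,0,0,-0.16,0,1.5,-4.6,0,0,0,-0.16,0,1.5,-4.6,0,0,0,-0.16,0,1.5,-4.6,0,0,0,-0.16,0]
}}

```text
t: 3.45
tool_pos: [0.4672, -0.2558, 0.2216]
orientation: [3.104, 0.404, 0.01]
force: [0.4, -0.2, 0.3]
opening: 0.0007
```

Request:
{"fn": "apply_moves", "kwargs": {
  "commands": [0.5,2.6,-4,0,0,0.09,0,0,0,-6,0,0,0,0,0,0,-6,0,0,0,0,0,0,-1.6,0,0,0,0,0,0,0,0,0,0,0]
}}

```text
t: 4.08
tool_pos: [0.4739, -0.2345, 0.0443]
orientation: [3.081, 0.534, 0.017]
force: [0.6, 0.5, -0.2]
opening: 0.0007
```

```bash
cat >> h.py <<'E'
from scipy.spatial.transform import Rotation as Ro
C=np.array([.501,-.310])
def where():
    s=read_state();p=s["tool_pos"];y=Ro.from_rotvec(s["orientation"]).as_matrix()[:,1];v=p[:2]-C
    r,a,yaw=np.hypot(*v),np.degrees(np.arctan2(v[1],v[0]))%360,np.degrees(np.arctan2(y[1],y[0]))%180
    print("t",s["t"],"pos",np.round(p,4),"r %.4f a %.1f yaw %.1f"%(r,a,yaw),"F",np.round(s["force"],1),"q6",round(s["q"][5],2)); return p,yaw
def plan(poly,z=.046):  # list of (r,angle,yaw): print rows cm, rad
    p,yw=where();x=p.copy()
    for r,a,y in poly:
        t=np.array([*(C+r*np.array([np.cos(np.radians(a)),np.sin(np.radians(a))])),z]); d=(t-x)*100
        print("%.1f, %.1f, %.1f, 0, 0, %.2f, 0,"%(*d,np.radians((y-yw+90)%180-90))); x=t;yw=y
E
python3 - <<'E'
from h import *
plan([(.055,110,110)])
im,d=read_camera("top"); cv2.imwrite("pics/top2.png",cv2.resize(im[180:320,230:430],None,fx=3,fy=3))
for c in ("top","side"):
    if c=="side": read_camera(c)
    pts(c,["white_lobe","collar_centre"])
E
```

```text
t 4.075 pos [ 0.4739 -0.2345  0.0443] r 0.0802 a 109.7 yaw 109.7 F [ 0.6  0.5 -0.2] q6 0.68
0.8, -2.4, 0.2, 0, 0, 0.01, 0,
top white_lobe [([0.4938, -0.3589, 0.0631], 0.75)]
top collar_centre [([0.5002, -0.3087, 0.061], 0.91)]
side white_lobe [([0.4908, -0.3567, 0.066], 0.86), ([0.5055, -0.313, 0.0037], 0.33)]
side collar_centre [([0.5034, -0.3093, 0.0643], 0.57)]
```

View pics/top2.png

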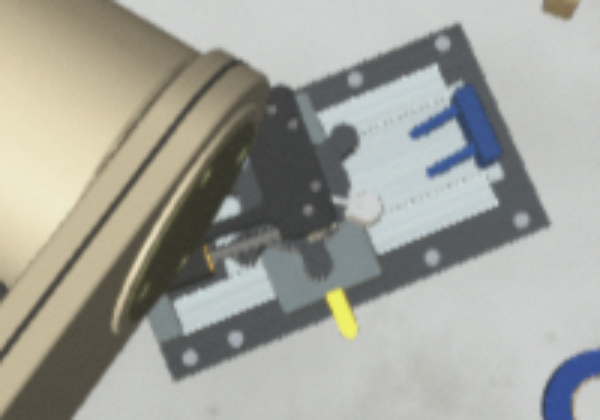

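The crop shows the white lobe at (362,208), a dark lobe at (318,262), and the closed gripper outside the rim. The gap centre is at about 107°, so the finger should fit there.

Request:
{"fn": "apply_moves", "kwargs": {
  "commands": [0.5,-1.2,0.1,0,0,-0.04,0,0.4,-1.2,0.1,0,0,0,0,0,0,0,0,0,0,0]
}}

```text
t: 4.75
tool_pos: [0.4868, -0.2626, 0.051]
orientation: [3.085, 0.466, 0.027]
force: [-0.8, 0.8, 0.7]
opening: 0.0007
```

Run:
```python
from h import *
plan([(.055,107+16*i,107+9*i+2) for i in range(1,9)])
```

```text
t 4.75 pos [ 0.4868 -0.2626  0.051 ] r 0.0495 a 106.7 yaw 107.2 F [-0.8  0.8  0.7] q6 0.69
-1.6, -0.1, -0.5, 0, 0, 0.19, 0,
-1.2, -1.0, 0.0, 0, 0, 0.16, 0,
-0.8, -1.3, 0.0, 0, 0, 0.16, 0,
-0.4, -1.5, 0.0, 0, 0, 0.16, 0,
-0.0, -1.5, 0.0, 0, 0, 0.16, 0,
0.4, -1.5, 0.0, 0, 0, 0.16, 0,
0.8, -1.3, 0.0, 0, 0, 0.16, 0,
1.1, -1.0, 0.0, 0, 0, 0.16, 0,
```

Request:
{"fn": "apply_moves", "kwargs": {
  "commands": [-1.6,-0.1,-0.4,0,0,0.16,0,-1.2,-1.0,0,0,0,0.16,0,-0.8,-1.3,0,0,0,0.16,0]
}}

```text
t: 5.12
tool_pos: [0.4515, -0.2859, 0.0472]
orientation: [2.883, 1.21, 0.039]
force: [-0.7, 2.2, -0.3]
opening: 0.0003
```

Run:
```python
from h import *
where(); 
im,d=read_camera("top"); cv2.imwrite("pics/top3.png",cv2.resize(im[180:320,230:430],None,fx=3,fy=3))
for c in ("top","side"):
    if c=="side": read_camera(c)
    pts(c,["white_lobe"])
plan([(.055,152+16*i,135+9*i) for i in range(1,6)])
```

```text
t 5.125 pos [ 0.4515 -0.2859  0.0472] r 0.0551 a 154.0 yaw 135.5 F [-0.7  2.2 -0.3] q6 0.1
top white_lobe []
side white_lobe [([0.5198, -0.3528, 0.0653], 0.66)]
t 5.325 pos [ 0.4517 -0.2864  0.0472] r 0.0547 a 154.4 yaw 134.9 F [-2.6  0.7 -1.4] q6 0.11
-0.4, -1.2, -0.1, 0, 0, 0.16, 0,
-0.1, -1.5, 0.0, 0, 0, 0.16, 0,
0.3, -1.5, 0.0, 0, 0, 0.16, 0,
0.7, -1.4, 0.0, 0, 0, 0.16, 0,
1.1, -1.1, 0.0, 0, 0, 0.16, 0,
```

View pics/top3.png

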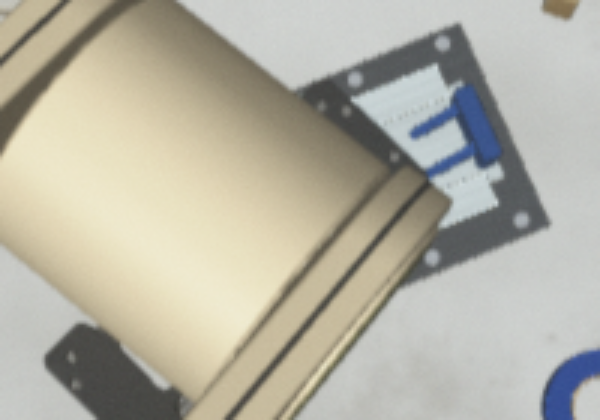

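The arm hides the collar in this top view. The side network puts the white lobe at about 294°, so the collar has turned about 36°, which fits the finger's travel.

Request:
{"fn": "apply_moves", "kwargs": {
  "commands": [-0.4,-1.2,-0.1,0,0,0.16,0,-0.1,-1.5,0,0,0,0.16,0,0.3,-1.5,0,0,0,0.16,0,0.7,-1.4,0,0,0,0.16,0,1.1,-1.1,0,0,0,0.16,0,0,0,0,0,0,0,0]
}}

```text
t: 6.08
tool_pos: [0.469, -0.3505, 0.0452]
orientation: [-2.203, -2.238, -0.042]
force: [-0.4, -0.2, -0.4]
opening: 0.0004
```

Run:
```python
from h import *
where(); read_camera("side");pts("side",["white_lobe"])
plan([(.063,228,180),(.085,220,170),(.085,200,160),(.085,180,150),(.085,160,140),(.085,140,130),(.085,120,120),(.085,110,110)])
```

```text
t 6.075 pos [ 0.469  -0.3505  0.0452] r 0.0516 a 231.7 yaw 0.9 F [-0.4 -0.2 -0.4] q6 -0.77
side white_lobe [([0.5489, -0.2979, 0.0639], 0.85)]
t 6.175 pos [ 0.4684 -0.3497  0.0451] r 0.0514 a 230.6 yaw 0.8 F [-0.9  0.1  0.2] q6 -0.77
-1.0, -0.7, 0.1, 0, 0, -0.01, 0,
-2.3, -0.8, 0.0, 0, 0, -0.17, 0,
-1.5, 2.6, 0.0, 0, 0, -0.17, 0,
-0.5, 2.9, 0.0, 0, 0, -0.17, 0,
0.5, 2.9, 0.0, 0, 0, -0.17, 0,
1.5, 2.6, 0.0, 0, 0, -0.17, 0,
2.3, 1.9, 0.0, 0, 0, -0.17, 0,
1.3, 0.6, 0.0, 0, 0, -0.17, 0,
```

Request:
{"fn": "apply_moves", "kwargs": {
  "commands": [-1.0,-0.7,0.1,0,0,0,0,-2.3,-0.8,0,0,0,-0.17,0,-1.5,2.6,0,0,0,-0.18,0,-0.5,2.9,0,0,0,-0.18,0,0.5,2.9,0,0,0,-0.18,0,1.5,2.6,0,0,0,-0.18,0,2.3,1.9,0,0,0,-0.18,0,1.5,0.6,0,0,0,-0.18,0]
}}

```text
t: 7.18
tool_pos: [0.4673, -0.2273, 0.0471]
orientation: [3.092, 0.441, 0.034]
force: [-0.6, -0.7, -0.2]
opening: 0.0005
```

Run:
```python
from h import *
plan([(.068,105,108),(.055,105,108),(.055,120,118),(.055,136,127),(.055,152,136),(.055,168,145),(.055,184,154),(.055,200,163),(.055,216,172),(.055,232,181)])
```

```text
t 7.175 pos [ 0.4673 -0.2273  0.0471] r 0.0893 a 112.2 yaw 106.2 F [-0.6 -0.7 -0.2] q6 0.74
1.6, -1.7, -0.1, 0, 0, 0.03, 0,
0.3, -1.3, 0.0, 0, 0, 0.00, 0,
-1.3, -0.5, 0.0, 0, 0, 0.17, 0,
-1.2, -0.9, 0.0, 0, 0, 0.16, 0,
-0.9, -1.2, 0.0, 0, 0, 0.16, 0,
-0.5, -1.4, 0.0, 0, 0, 0.16, 0,
-0.1, -1.5, 0.0, 0, 0, 0.16, 0,
0.3, -1.5, 0.0, 0, 0, 0.16, 0,
0.7, -1.4, 0.0, 0, 0, 0.16, 0,
1.1, -1.1, 0.0, 0, 0, 0.16, 0,
```

Request:
{"fn": "apply_moves", "kwargs": {
  "commands": [1.6,-1.4,-0.1,0,0,0.03,0,0,0,0,0,0,0,0,0.3,-1.2,0,0,0,0,0]
}}

```text
t: 7.55
tool_pos: [0.4856, -0.2525, 0.0464]
orientation: [3.087, 0.477, 0.034]
force: [0.5, -0.3, -0.1]
opening: 0.0007
```

Run:
```python
from h import *
plan([(.055,120,118),(.055,136,127),(.055,152,136),(.055,168,145),(.055,184,154),(.055,200,163),(.055,216,172),(.055,232,181)])
```

```text
t 7.55 pos [ 0.4856 -0.2525  0.0464] r 0.0596 a 105.0 yaw 107.6 F [ 0.5 -0.3 -0.1] q6 0.69
-1.2, -1.0, -0.0, 0, 0, 0.18, 0,
-1.2, -0.9, 0.0, 0, 0, 0.16, 0,
-0.9, -1.2, 0.0, 0, 0, 0.16, 0,
-0.5, -1.4, 0.0, 0, 0, 0.16, 0,
-0.1, -1.5, 0.0, 0, 0, 0.16, 0,
0.3, -1.5, 0.0, 0, 0, 0.16, 0,
0.7, -1.4, 0.0, 0, 0, 0.16, 0,
1.1, -1.1, 0.0, 0, 0, 0.16, 0,
```

Request:
{"fn": "apply_moves", "kwargs": {
  "commands": [-1.2,-1.0,0,0,0,0.16,0,-1.2,-0.9,0,0,0,0.16,0,-0.9,-1.2,0,0,0,0.16,0,-0.5,-1.4,0,0,0,0.16,0,-0.1,-1.5,0,0,0,0.16,0,0.3,-1.5,0,0,0,0.16,0,0.7,-1.3,0,0,0,0.16,0,0.8,-0.6,0,0,0,0.16,0]
}}

```text
t: 8.55
tool_pos: [0.4549, -0.3506, 0.0454]
orientation: [-2.164, -2.263, -0.038]
force: [-8.8, -4.6, 3.8]
opening: 0.0003
```

Run:
```python
from h import *
where(); read_camera("side");pts("side",["white_lobe"])
plan([(.063,228,180),(.085,220,170),(.085,200,160),(.085,180,150),(.085,160,140),(.085,140,130),(.085,120,120),(.083,107,107)])
```

```text
t 8.55 pos [ 0.4549 -0.3506  0.0454] r 0.0614 a 221.4 yaw 2.5 F [-8.8 -4.6  3.8] q6 -0.82
side white_lobe []
t 8.65 pos [ 0.4555 -0.3512  0.0455] r 0.0614 a 222.1 yaw 2.5 F [-5.3 -4.7  0.2] q6 -0.82
0.3, -0.6, 0.1, 0, 0, -0.04, 0,
-2.3, -0.8, 0.0, 0, 0, -0.17, 0,
-1.5, 2.6, 0.0, 0, 0, -0.17, 0,
-0.5, 2.9, 0.0, 0, 0, -0.17, 0,
0.5, 2.9, 0.0, 0, 0, -0.17, 0,
1.5, 2.6, 0.0, 0, 0, -0.17, 0,
2.3, 1.9, 0.0, 0, 0, -0.17, 0,
1.8, 0.6, 0.0, 0, 0, -0.23, 0,
```

Request:
{"fn": "apply_moves", "kwargs": {
  "commands": [-1.8,-1.6,0.1,0,0,0,0,-0.6,0.5,0,0,0,-0.17,0,-1.5,2.6,0,0,0,-0.18,0,-0.5,2.9,0,0,0,-0.18,0,0.5,2.9,0,0,0,-0.18,0,1.5,2.6,0,0,0,-0.18,0,2.3,1.9,0,0,0,-0.18,0,1.0,0.2,0,0,0,-0.16,0]
}}

```text
t: 9.65
tool_pos: [0.4571, -0.2333, 0.0467]
orientation: [3.09, 0.523, 0.036]
force: [0.3, -1.2, 0.4]
opening: 0.0005
```

Run:
```python
from h import *
where(); 
for c in ("side","top"):
    im,d=read_camera(c);pts(c,["white_lobe"])
    if c=="side": a=cv2.resize(im[215:305,250:410],(800,450),interpolation=2)
    else: b=cv2.resize(im[200:290,280:380],(400,360),interpolation=2)[:150]
cv2.imwrite("pics/s4.png",np.vstack([a,np.hstack([b,np.zeros((150,400,3),np.uint8)])]))
```

```text
t 9.65 pos [ 0.4571 -0.2333  0.0467] r 0.0884 a 119.8 yaw 109.2 F [ 0.3 -1.2  0.4] q6 0.65
side white_lobe [([0.4871, -0.2672, 0.065], 0.72)]
top white_lobe []
```

View pics/s4.png

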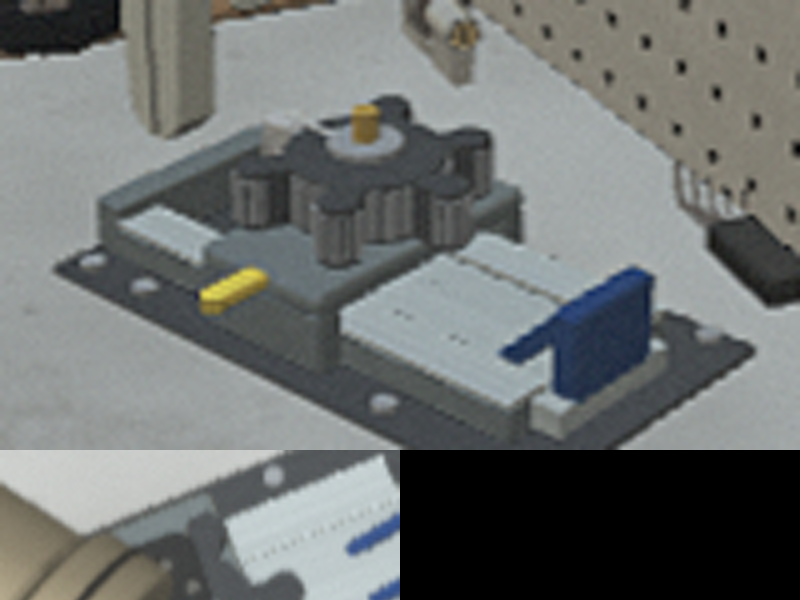

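The side crop shows the white lobe at (283,130), on the far side, with the pointer at (235,290). The finger slipped off the lobe late in that stroke, so the collar turned only about 94°. I'll insert at the 78° gap and correct the radius mid-stroke.

Run:
```python
from h import *
plan([(.088,99,95),(.086,80,85),(.086,79,82),(.055,78,82)])
```

```text
t 9.85 pos [ 0.4562 -0.2343  0.0464] r 0.0879 a 120.6 yaw 109.8 F [ 0.  -0.4 -0.3] q6 0.64
3.1, 1.1, -0.0, 0, 0, -0.26, 0,
2.9, -0.2, 0.0, 0, 0, -0.17, 0,
0.1, -0.0, 0.0, 0, 0, -0.05, 0,
-0.5, -3.1, 0.0, 0, 0, 0.00, 0,
```

Request:
{"fn": "apply_moves", "kwargs": {
  "commands": [3.1,1.1,0,0,0,-0.18,0,2.7,-0.2,0,0,0,-0.18,0,0,0,0,0,0,-0.1,0,0,0,0,0,0,0,0,-0.5,-1.6,0,0,0,0,0,-0.3,-1.4,0,0,0,0,0,0,0,0,0,0,0,0]
}}

```text
t: 10.72
tool_pos: [0.5028, -0.2614, 0.0462]
orientation: [3.125, -0.176, 0.029]
force: [2.4, -1.4, -1.2]
opening: 0.0006
```

Run:
```python
from h import *
plan([(.054,78+15*i,82+10*i) for i in range(1,6)])
```

```text
t 10.725 pos [ 0.5028 -0.2614  0.0462] r 0.0487 a 87.9 yaw 83.6 F [ 2.4 -1.4 -1.2] q6 1.11
-0.5, 0.5, -0.0, 0, 0, 0.15, 0,
-1.4, -0.3, 0.0, 0, 0, 0.17, 0,
-1.3, -0.6, 0.0, 0, 0, 0.17, 0,
-1.1, -0.9, 0.0, 0, 0, 0.17, 0,
-0.8, -1.2, 0.0, 0, 0, 0.17, 0,
```

Request:
{"fn": "apply_moves", "kwargs": {
  "commands": [-1.2,0.3,0,0,0,0.17,0,-1.3,-0.4,0,0,0,0.17,0,-1.2,-0.7,0,0,0,0.17,0,-0.9,-1.0,0,0,0,0.17,0]
}}

```text
t: 11.22
tool_pos: [0.4576, -0.2804, 0.0474]
orientation: [3.001, 0.912, 0.043]
force: [0.2, 1.9, 0.4]
opening: 0.0002
```

Run:
```python
from h import *
plan([(.053,140+15*i,124+10*i) for i in range(1,6)])
```

```text
t 11.225 pos [ 0.4576 -0.2804  0.0474] r 0.0525 a 145.7 yaw 123.8 F [0.2 1.9 0.4] q6 0.31
-0.5, -0.7, -0.1, 0, 0, 0.18, 0,
-0.4, -1.3, 0.0, 0, 0, 0.17, 0,
-0.1, -1.4, 0.0, 0, 0, 0.17, 0,
0.3, -1.4, 0.0, 0, 0, 0.17, 0,
0.6, -1.2, 0.0, 0, 0, 0.17, 0,
```

Request:
{"fn": "apply_moves", "kwargs": {
  "commands": [-0.5,-1.2,-0.1,0,0,0.17,0,-0.2,-1.4,0,0,0,0.17,0,0.2,-1.4,0,0,0,0.17,0,0.5,-1.2,0,0,0,0.17,0]
}}

```text
t: 11.72
tool_pos: [0.4542, -0.3319, 0.0458]
orientation: [-2.496, -1.888, -0.04]
force: [-1.5, 2.4, 0.5]
opening: 0.0001
```

Run:
```python
from h import *
where(); read_camera("side");pts("side",["white_lobe"])
plan([(.053,224,174),(.053,234,180)])
```

```text
t 11.725 pos [ 0.4542 -0.3319  0.0458] r 0.0516 a 205.0 yaw 164.2 F [-1.5  2.4  0.5] q6 -0.48
side white_lobe [([0.4711, -0.3438, 0.0646], 0.71)]
t 11.825 pos [ 0.4547 -0.3327  0.0458] r 0.0515 a 206.1 yaw 164.0 F [-0.7 -0.6  0. ] q6 -0.47
0.8, -1.4, 0.0, 0, 0, 0.18, 0,
0.7, -0.6, 0.0, 0, 0, 0.10, 0,
```

Run:
```python
from h import *
plan([(.062,203,164),(.088,190,154),(.088,170,144),(.088,150,134),(.088,130,124),(.088,110,114),(.088,92,104),(.086,79,94),(.086,78,86)])
```

```text
t 11.825 pos [ 0.4547 -0.3327  0.0458] r 0.0515 a 206.1 yaw 164.0 F [-0.7 -0.6  0. ] q6 -0.47
-1.1, -0.2, 0.0, 0, 0, 0.00, 0,
-3.0, 0.9, 0.0, 0, 0, -0.17, 0,
0.0, 3.1, 0.0, 0, 0, -0.17, 0,
1.0, 2.9, 0.0, 0, 0, -0.17, 0,
2.0, 2.3, 0.0, 0, 0, -0.17, 0,
2.6, 1.5, 0.0, 0, 0, -0.17, 0,
2.7, 0.5, 0.0, 0, 0, -0.17, 0,
1.9, -0.4, 0.0, 0, 0, -0.17, 0,
0.1, -0.0, 0.0, 0, 0, -0.14, 0,
```

Request:
{"fn": "apply_moves", "kwargs": {
  "commands": [-1.6,-0.4,0,0,0,0,0,-2.4,0.9,0,0,0,-0.18,0,0,3.1,0,0,0,-0.18,0,1.0,2.9,0,0,0,-0.18,0,2.0,2.3,0,0,0,-0.18,0,2.6,1.5,0,0,0,-0.18,0,2.7,0.5,0,0,0,-0.18,0,1.7,-0.4,0,0,0,-0.18,0]
}}

```text
t: 12.82
tool_pos: [0.5069, -0.2247, 0.0452]
orientation: [3.134, -0.037, 0.039]
force: [-1.0, 0.3, 1.2]
opening: 0.0004
```

Run:
```python
from h import *
read_camera("side");pts("side",["white_lobe"])
plan([(.07,76,84),(.054,76,84)])
```

```text
side white_lobe [([0.4714, -0.3473, 0.0651], 0.82), ([0.5042, -0.3134, 0.0019], 0.31)]
t 12.925 pos [ 0.5073 -0.2255  0.0455] r 0.0848 a 85.7 yaw 88.8 F [ 0.   0.6 -0.2] q6 1.07
1.1, -1.7, 0.1, 0, 0, -0.08, 0,
-0.4, -1.6, 0.0, 0, 0, 0.00, 0,
```

Request:
{"fn": "apply_moves", "kwargs": {
  "commands": [1.1,-1.5,0,0,0,-0.08,0,0,0,0,0,0,0,0,-0.4,-1.6,0,0,0,0,0,0,0,0,0,0,0,0,-1.3,0.1,0,0,0,0.17,0,-1.3,-0.3,0,0,0,0.17,0,-1.2,-0.7,0,0,0,0.17,0,-0.9,-1.0,0,0,0,0.17,0]
}}

```text
t: 13.92
tool_pos: [0.4622, -0.2752, 0.0455]
orientation: [-2.993, -0.95, -0.045]
force: [1.7, 1.1, -0.2]
opening: 0.0007
```

Run:
```python
from h import *
plan([(.053,140+15*i,124+10*i) for i in range(0,6)])
```

```text
t 13.925 pos [ 0.4622 -0.2752  0.0455] r 0.0521 a 138.1 yaw 125.2 F [ 1.7  1.1 -0.2] q6 0.3
-0.2, -0.1, 0.0, 0, 0, -0.02, 0,
-0.7, -1.2, 0.0, 0, 0, 0.17, 0,
-0.4, -1.3, 0.0, 0, 0, 0.17, 0,
-0.1, -1.4, 0.0, 0, 0, 0.17, 0,
0.3, -1.4, 0.0, 0, 0, 0.17, 0,
0.6, -1.2, 0.0, 0, 0, 0.17, 0,
```

Request:
{"fn": "apply_moves", "kwargs": {
  "commands": [-0.8,-1.2,0,0,0,0.16,0,-0.5,-1.3,0,0,0,0.16,0,-0.1,-1.4,0,0,0,0.16,0,0.3,-1.4,0,0,0,0.16,0,0.3,-0.6,0,0,0,0.05,0]
}}

```text
t: 14.55
tool_pos: [0.4493, -0.332, 0.0441]
orientation: [-2.451, -1.933, -0.04]
force: [-1.6, 1.2, 1.7]
opening: 0.0003
```

Run:
```python
from h import *
where(); read_camera("side");pts("side",["white_lobe"])
where()
```

```text
t 14.55 pos [ 0.4493 -0.332   0.0441] r 0.0562 a 203.0 yaw 166.5 F [-1.6  1.2  1.7] q6 -0.52
side white_lobe [([0.549, -0.3269, 0.0669], 0.7)]
t 14.65 pos [ 0.4495 -0.3321  0.0441] r 0.0560 a 203.3 yaw 166.3 F [-0.9 -0.6 -0. ] q6 -0.52
```

Request:
{"fn": "apply_moves", "kwargs": {
  "commands": [-1.3,-0.4,0.1,0,0,0,0,-2.3,0.9,0,0,0,-0.18,0,0,3.1,0,0,0,-0.18,0,1.0,2.9,0,0,0,-0.18,0,2.0,2.3,0,0,0,-0.18,0,2.6,1.5,0,0,0,-0.18,0,2.9,0.5,0,0,0,-0.18,0,2.2,-0.4,0,0,0,-0.18,0]
}}

```text
t: 15.65
tool_pos: [0.5148, -0.2249, 0.0456]
orientation: [3.14, 0.043, 0.05]
force: [-0.7, 0.3, -0.2]
opening: 0.0007
```

Run:
```python
from h import *
read_camera("side");pts("side",["white_lobe"])
plan([(.07,74,82),(.054,74,82)])
```

```text
side white_lobe [([0.5458, -0.3229, 0.0669], 0.93)]
t 15.75 pos [ 0.5157 -0.2256  0.046 ] r 0.0857 a 80.1 yaw 91.7 F [ 0.9 -0.   0.3] q6 1.02
0.5, -1.7, -0.0, 0, 0, -0.17, 0,
-0.4, -1.5, 0.0, 0, 0, 0.00, 0,
```

Request:
{"fn": "apply_moves", "kwargs": {
  "commands": [0.5,-1.5,0,0,0,-0.16,0,0,0,0,0,0,0,0,-0.4,-1.6,0,0,0,0,0,0,0,0,0,0,0,0,-1.3,0.2,0,0,0,0.17,0,-1.3,-0.2,0,0,0,0.17,0,-1.2,-0.6,0,0,0,0.17,0,-1.0,-0.9,0,0,0,0.17,0]
}}

```text
t: 16.75
tool_pos: [0.4648, -0.272, 0.0466]
orientation: [-2.997, -0.916, -0.056]
force: [1.3, 2.6, 1.2]
opening: 0.0001
```

Run:
```python
from h import *
plan([(.053,135+15*i,122+10*i) for i in range(0,6)])
```

```text
t 16.75 pos [ 0.4648 -0.272   0.0466] r 0.0525 a 133.6 yaw 124.0 F [1.3 2.6 1.2] q6 0.32
-0.1, -0.1, -0.1, 0, 0, -0.03, 0,
-0.8, -1.1, 0.0, 0, 0, 0.17, 0,
-0.5, -1.3, 0.0, 0, 0, 0.17, 0,
-0.2, -1.4, 0.0, 0, 0, 0.17, 0,
0.2, -1.4, 0.0, 0, 0, 0.17, 0,
0.5, -1.3, 0.0, 0, 0, 0.17, 0,
```

Request:
{"fn": "apply_moves", "kwargs": {
  "commands": [-0.8,-1.1,0,0,0,0.16,0,-0.5,-1.3,0,0,0,0.16,0,-0.2,-1.4,0,0,0,0.16,0,0.3,-1.4,0,0,0,0.16,0,0.4,-0.9,0,0,0,0.05,0]
}}

```text
t: 17.38
tool_pos: [0.4523, -0.3309, 0.0454]
orientation: [-2.46, -1.907, -0.048]
force: [-1.3, 2.7, 0.5]
opening: 0.0003
```

Run:
```python
from h import *
where(); read_camera("side");pts("side",["white_lobe"])
where()
```

```text
t 17.375 pos [ 0.4523 -0.3309  0.0454] r 0.0530 a 203.2 yaw 165.6 F [-1.3  2.7  0.5] q6 -0.51
side white_lobe [([0.4901, -0.2631, 0.0647], 0.94)]
t 17.475 pos [ 0.4527 -0.3314  0.0455] r 0.0528 a 203.9 yaw 165.4 F [-0.2 -0.   0.9] q6 -0.5
```

Request:
{"fn": "apply_moves", "kwargs": {
  "commands": [-1.6,-0.4,0.1,0,0,0,0,-2.3,0.9,0,0,0,-0.18,0,0,3.1,0,0,0,-0.18,0,1.0,2.9,0,0,0,-0.18,0,2.0,2.3,0,0,0,-0.18,0,2.6,1.5,0,0,0,-0.18,0,2.9,0.5,0,0,0,-0.18,0,2.2,-0.4,0,0,0,-0.18,0]
}}

```text
t: 18.48
tool_pos: [0.5131, -0.2237, 0.0467]
orientation: [-3.138, -0.018, -0.063]
force: [0.7, -0.2, 0.1]
opening: 0.0007
```

Run:
```python
from h import *
read_camera("side");pts("side",["white_lobe","pointer_tip","collar_centre"])
plan([(.07,74,82),(.054,74,82)])
```

```text
side white_lobe [([0.4876, -0.2638, 0.0652], 0.77)]
side pointer_tip [([0.4251, -0.3406, 0.0336], 0.75)]
side collar_centre []
t 18.675 pos [ 0.512  -0.2242  0.0463] r 0.0865 a 82.7 yaw 91.2 F [-0.6 -0.5  0. ] q6 1.02
0.8, -1.8, -0.0, 0, 0, -0.16, 0,
-0.4, -1.5, 0.0, 0, 0, 0.00, 0,
```

Request:
{"fn": "apply_moves", "kwargs": {
  "commands": [0.8,-1.5,0,0,0,-0.16,0,0,0,0,0,0,0,0,-0.4,-1.6,0,0,0,0,0,0,0,0,0,0,0,0,-1.3,0.2,0,0,0,0.17,0,-1.3,-0.2,0,0,0,0.17,0,-1.2,-0.6,0,0,0,0.17,0,-1.0,-0.9,0,0,0,0.17,0]
}}

```text
t: 19.68
tool_pos: [0.4632, -0.27, 0.0464]
orientation: [-2.994, -0.896, -0.059]
force: [1.7, 2.4, 0.5]
opening: 0.001
```

Run:
```python
from h import *
read_camera("side");pts("side",["white_lobe"])
plan([(.053,x,y) for x,y in((150,132),(162,142),(170,150))])
```

```text
side white_lobe [([0.4562, -0.2904, 0.0654], 0.89)]
t 19.775 pos [ 0.4627 -0.2709  0.0463] r 0.0548 a 134.4 yaw 123.1 F [-0.6  1.1 -0.1] q6 0.33
-0.8, -1.3, -0.0, 0, 0, 0.16, 0,
-0.5, -1.0, 0.0, 0, 0, 0.17, 0,
-0.2, -0.7, 0.0, 0, 0, 0.14, 0,
```

Request:
{"fn": "apply_moves", "kwargs": {
  "commands": [-0.8,-1.3,0,0,0,0.16,0,-0.4,-1.0,0,0,0,0.17,0,-0.2,-0.6,0,0,0,0.14,0,0,0,0,0,0,0,0]
}}

```text
t: 20.27
tool_pos: [0.4479, -0.2979, 0.0457]
orientation: [-2.699, -1.552, -0.05]
force: [-0.7, -1.1, -0.5]
opening: 0.0001
```

Run:
```python
from h import *
im,d=read_camera("side");pts("side",["white_lobe","pointer_tip","collar_centre"])
cv2.imwrite("pics/s5.png",cv2.resize(im[215:305,250:410],(800,450),interpolation=2))
for c in (.501,-.31,.063),(.501+.048*np.cos(np.radians(203)),-.31+.048*np.sin(np.radians(203)),.063),(.501+.083*np.cos(np.radians(203)),-.31+.083*np.sin(np.radians(203)),.036): print((px("side",c)-[250,215])*5)
where()
```

```text
side white_lobe [([0.4553, -0.3187, 0.0649], 0.68)]
side pointer_tip [([0.4259, -0.3442, 0.0372], 0.7)]
side collar_centre [([0.5018, -0.3114, 0.0615], 0.66)]
[361.50925078 146.68069319]
[268.30199273 192.49688936]
[198.45201646 297.93937837]
t 20.475 pos [ 0.4482 -0.2976  0.0458] r 0.0543 a 166.8 yaw 149.9 F [ 0.7 -0.3 -0.9] q6 -0.2
```

View pics/s5.png

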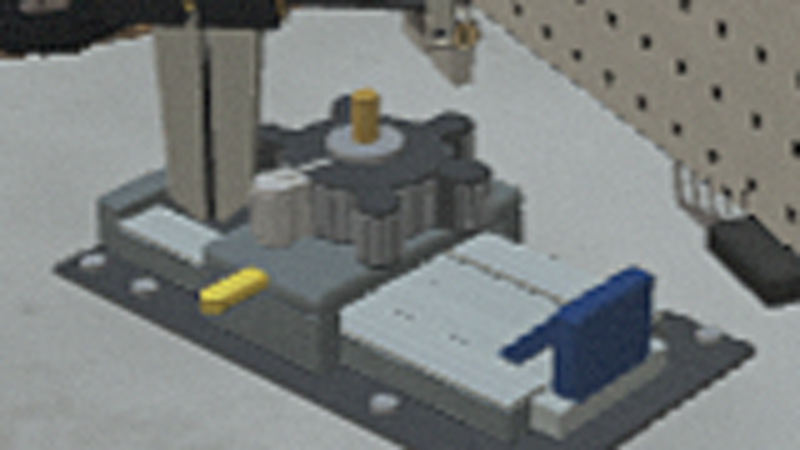

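The crop shows the white lobe at about (275,185), just short of the pointer at (235,290). The networks put it at about 190.5°, and the target is about 203°.

Request:
{"fn": "apply_moves", "kwargs": {
  "commands": [-0.1,-0.5,0,0,0,0.1,0,0,-0.5,0,0,0,0.1,0,0,0,0,0,0,0,0]
}}

```text
t: 20.85
tool_pos: [0.4466, -0.3062, 0.0456]
orientation: [-2.527, -1.811, -0.044]
force: [-0.8, -0.6, 0.2]
opening: 0.0005
```

Run:
```python
from h import *
where()
for i in range(3):
    im,d=read_camera("side");pts("side",["white_lobe","pointer_tip"])
where()
```

```text
t 20.85 pos [ 0.4466 -0.3062  0.0456] r 0.0546 a 176.0 yaw 161.3 F [-0.8 -0.6  0.2] q6 -0.41
side white_lobe [([0.4577, -0.326, 0.0649], 0.81)]
side pointer_tip [([0.4237, -0.3409, 0.0354], 0.81)]
side white_lobe [([0.457, -0.3249, 0.0656], 0.9)]
side pointer_tip [([0.4233, -0.3417, 0.035], 0.95)]
side white_lobe [([0.4567, -0.327, 0.0655], 0.68), ([0.5, -0.3103, 0.062], 0.22)]
side pointer_tip []
t 21.3 pos [ 0.4466 -0.3061  0.0456] r 0.0545 a 175.9 yaw 161.4 F [-2.3 -0.2 -0.5] q6 -0.41
```

Request:
{"fn": "apply_moves", "kwargs": {
  "commands": [0,-0.3,0,0,0,0.04,0,0,0,0,0,0,0,0]
}}

```text
t: 21.55
tool_pos: [0.4466, -0.3086, 0.0455]
orientation: [-2.487, -1.863, -0.044]
force: [-1.6, -0.5, 0.9]
opening: 0.0001
```

Run:
```python
from h import *
for i in range(3):
    im,d=read_camera("side");pts("side",["white_lobe"])
plan([(.062,176,164),(.095,174,164)])
```

```text
side white_lobe [([0.4582, -0.3307, 0.0656], 0.77)]
side white_lobe [([0.4575, -0.3274, 0.0644], 0.85)]
side white_lobe [([0.4576, -0.329, 0.0648], 0.82)]
t 21.85 pos [ 0.4466 -0.3086  0.0455] r 0.0545 a 178.5 yaw 163.7 F [-1.6  0.1  0.6] q6 -0.45
-0.7, 0.3, 0.1, 0, 0, 0.01, 0,
-3.3, 0.6, 0.0, 0, 0, 0.00, 0,
```

Request:
{"fn": "apply_moves", "kwargs": {
  "commands": [-0.9,0.4,0,0,0,0,0,-3.3,0.4,0,0,0,0,0,-2,0,5,0,0,-0.17,0,-2,0,6,0,0,-0.18,0,-2,0,5,0,0,-0.18,0,-1,0,0,0,0,-0.18,0,0,0,0,0,0,-0.18,0]
}}

```text
t: 22.72
tool_pos: [0.3284, -0.2976, 0.2096]
orientation: [-3.071, -0.572, -0.071]
force: [1.0, 0.7, -0.3]
opening: 0.0005
```

Run:
```python
from h import *
where()
im,d=read_camera("top");P=cloud("top",d);pts("top",["white_lobe","pointer_tip","collar_centre","push_face"])
im2,d2=read_camera("side");pts("side",["white_lobe","pointer_tip","collar_centre","push_face"]);P=np.vstack([P,cloud("side",d2)])
for z in np.arange(.02,.5,.04):
    print(round(z,2),[ (lambda q: round(float(np.sort(q)[min(3,len(q)-1)]),3) if len(q) else None)(P[(P[:,1]>y)&(P[:,1]<y+.06)&(P[:,2]>z)&(P[:,2]<z+.04)&(P[:,0]>.53)][:,0]) for y in np.arange(-.62,-.25,.06)])
cv2.imwrite("pics/c6.png",np.vstack([cv2.resize(im2[215:305,250:410],(533,300),interpolation=2),cv2.resize(im[190:315,250:472],(533,300),interpolation=2)]))
```

```text
t 22.725 pos [ 0.3284 -0.2976  0.2096] r 0.1731 a 175.9 yaw 111.1 F [ 1.   0.7 -0.3] q6 0.31
top white_lobe []
top pointer_tip [([0.6332, -0.4648, 0.0061], 0.55)]
top collar_centre [([0.4996, -0.3066, 0.0583], 0.62)]
top push_face [([0.5464, -0.4206, 0.0348], 0.86)]
side white_lobe [([0.4584, -0.3305, 0.0651], 0.63)]
side pointer_tip [([0.4254, -0.3423, 0.0372], 0.61)]
side collar_centre [([0.5019, -0.311, 0.0631], 0.76)]
side push_face [([0.5445, -0.4158, 0.0262], 0.57)]
0.02 [0.669, 0.67, 0.612, 0.53, 0.531, 0.531, 0.67]
0.06 [0.67, 0.67, 0.623, 0.67, 0.53, 0.531, 0.67]
0.1 [0.67, 0.67, 0.67, 0.67, 0.67, 0.67, 0.67]
0.14 [0.6, 0.606, 0.598, 0.609, 0.618, 0.613, 0.605]
0.18 [0.608, 0.609, 0.603, 0.611, 0.67, 0.615, 0.61]
0.22 [0.598, 0.607, 0.603, 0.605, 0.612, 0.613, 0.603]
0.26 [0.586, 0.565, 0.563, 0.567, 0.579, 0.577, 0.57]
0.3 [0.586, 0.59, 0.67, 0.573, 0.58, 0.67, 0.67]
0.34 [0.58, 0.582, 0.67, 0.579, 0.67, 0.67, 0.67]
0.38 [0.55, 0.549, 0.67, 0.558, 0.59, 0.67, 0.67]
0.42 [0.531, 0.531, 0.67, 0.53, 0.572, 0.67, 0.574]
0.46 [0.575, 0.577, None, 0.569, 0.582, None, 0.579]
```

View pics/c6.png

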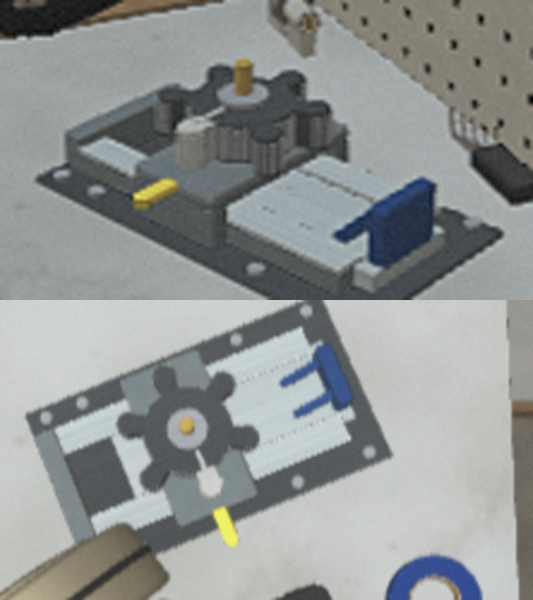

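The composite shows the collar clear of the arm. In the lower panel the white lobe at (210,482) points at the yellow tip at (236,545), with the centre at (187,427). I'll check the phase numerically before pushing.

```bash
cat > ph.py <<'E'
from h import *
def phase():
    im,d=read_camera("top");S=1000*2;x0,y0=.501,-.31
    def warp(z):
        pts4=np.float32([px("top",(x0+a,y0+b,z)) for a,b in((-.15,-.15),(-.15,.15),(.15,.15),(.15,-.15))])
        return cv2.warpPerspective(im,cv2.getPerspectiveTransform(pts4,np.float32([(0,0),(0,600),(600,600),(600,0)])),(600,600))  # u~x, v~y
    a=warp(.063); g=a.astype(int).max(2)
    r=cut_out("collar_centre","top")[0]["mask"].astype(np.uint8)*255
    # collar silhouette -> world
    v,u=np.nonzero(r); W=np.array([ray("top",(p,q),.063)[:2] for p,q in zip(u,v)])
    (c,R)=cv2.minEnclosingCircle((W*1000).astype(np.float32)); c=np.array(c)/1000
    for cc in (c,C):
        D=W-cc;rr=np.hypot(*D.T);th=np.arctan2(D[:,1],D[:,0]);s=(rr>.038)
        print("centre",cc,"R",R,"phase6 deg",np.degrees(np.angle(np.exp(6j*th[s]).sum()))/6+np.arange(3,4)*60)
    m=a.astype(int); wh=(m.min(2)>170); vv,uu=np.nonzero(wh); D=np.c_[uu,vv]/2000-.15+np.array([x0,y0])-c; s=(np.hypot(*D.T)<.052)&(np.hypot(*D.T)>.034)&(abs((np.degrees(np.arctan2(D[:,1],D[:,0]))%360)-203)<25)
    if s.any(): q=D[s].mean(0); print("white",s.sum(),np.degrees(np.arctan2(q[1],q[0]))%360)
    b=warp(.036).astype(int); ye=(b[:,:,0]<110)&(b[:,:,1]>150)&(b[:,:,2]>150); vv,uu=np.nonzero(ye); D=np.c_[uu,vv]/2000-.15+np.array([x0,y0]); s=np.hypot(*(D-c).T)<.1; s&=np.hypot(*(D-c).T)>.05; D=D[s]; q=D.mean(0)-c; w_,V=np.linalg.eigh(np.cov(D.T)); print("yellow",len(D),np.degrees(np.arctan2(q[1],q[0]))%360,"axis",np.degrees(np.arctan2(V[1,1],V[0,1]))%180)
E
python3 - <<'E'
from ph import *
phase()
m=cut_out("gauge","top")[0]["mask"].astype(np.uint8); v,u=np.nonzero(m); W=np.array([ray("top",(p,q),.004)[:2] for p,q in zip(u,v)]); print(cv2.minAreaRect((W*1000).astype(np.float32)))
where()
E
```

```text
centre [ 0.49952628 -0.30970151] R 47.55012512207031 phase6 deg [203.01829027]
centre [ 0.501 -0.31 ] R 47.55012512207031 phase6 deg [203.1324341]
white 601 204.5198906411005
yellow 882 203.3785271096881 axis 24.538815281748725Traceback (most recent call last):
  File "<stdin>", line 3, in <module>
  File "h.py", line 12, in ray
    m=camera_model(cam);R=np.array(m["R"]);o=-R.T@np.array(m["t"]);d=R.T@np.linalg.inv(m["intrinsics"])@np.array([*uv,1.]);return o+d*(z-o[2])/d[2]
ValueError: time passes only in moves, steps and waits
```

Collar phase is 203.0° against 203.4° for the pointer, so it is lined up. I'll now go round to the push face with a tilted wrist, to keep clear of the hanging keys.

Request:
{"fn": "apply_moves", "kwargs": {
  "commands": [1.5,-4,-2,0,0,-0.18,0,1.5,-4,-2,0,0,-0.18,0,2,-4,-2,0,-0.17,0,0,2.5,-2,-1.5,0,-0.17,0,0,5,-0.5,0,0,0,0,0,5,-0.5,0,0,0,0,0,4,-0.5,0,0,0,0,0,0,0,0,0,0,0,0]
}}

```text
t: 24.38
tool_pos: [0.5474, -0.4596, 0.1282]
orientation: [-3.073, 0.004, -0.617]
force: [-0.8, 1.2, -0.7]
opening: 0.0006
```

Run:
```python
from h import *
p,_=where(); s=read_state(); print(Ro.from_rotvec(s["orientation"]).as_matrix().round(2)); print((np.array([.5606,-.4538,.036])-p)*100)
im,d=read_camera("side"); pts("side",["push_face","white_lobe"]); cv2.imwrite("pics/s7.png",im[120:420,200:600])
```

```text
t 24.375 pos [ 0.5474 -0.4596  0.1282] r 0.1566 a 287.2 yaw 89.9 F [-0.8  1.2 -0.7] q6 0.5
[[ 0.92 -0.    0.39]
 [-0.   -1.    0.01]
 [ 0.39 -0.01 -0.92]]
[ 1.32492135  0.58283639 -9.22378799]
side push_face [([0.5468, -0.4138, 0.0265], 0.77)]
side white_lobe [([0.4562, -0.329, 0.0639], 0.68)]
```

View pics/s7.png

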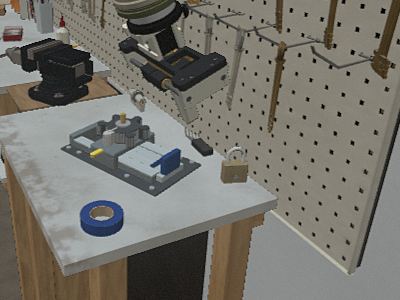

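The crop shows the tilted gripper above and outside the blue plate, with the keys behind it. The padlock at (233,167) is clear.

Request:
{"fn": "apply_moves", "kwargs": {
  "commands": [0.3,0,-4,0,0,0,0,0.4,0.1,-3.5,0,0,0,0,0.4,0.1,-1.5,0,0,0,0,0,0,0,0,0,0,0]
}}

```text
t: 25.02
tool_pos: [0.5527, -0.4598, 0.0389]
orientation: [-3.076, 0.011, -0.618]
force: [-1.1, -0.0, 0.0]
opening: 0.0009
```

Run:
```python
from h import *
p,_=where(); print((np.array([.5524,-.4345,.036])-p)*100)
```

```text
t 25.025 pos [ 0.5527 -0.4598  0.0389] r 0.1584 a 289.0 yaw 89.7 F [-1.1 -0.   0. ] q6 0.45
[-0.02801955  2.52848254 -0.28564372]
```

Request:
{"fn": "apply_moves", "kwargs": {
  "commands": [0.2,0.8,-0.2,0,0,0,0,0.1,0.8,0,0,0,0,0,-0.1,0.5,0,0,0,0,0,-0.2,0.5,0,0,0,0,0,-0.2,0.5,0,0,0,0,0,-0.2,0.5,0,0,0,0,0]
}}

```text
t: 25.78
tool_pos: [0.5507, -0.4251, 0.0435]
orientation: [3.074, -0.01, 0.628]
force: [1.4, -4.6, 1.4]
opening: 0.0005
```

Run:
```python
from h import *
where();read_camera("side"); pts("side",["push_face","slide","white_lobe"]); where()
```

```text
t 25.775 pos [ 0.5507 -0.4251  0.0435] r 0.1254 a 293.4 yaw 89.6 F [ 1.4 -4.6  1.4] q6 0.48
side push_face [([0.5424, -0.4123, 0.0293], 0.83)]
side slide [([0.5036, -0.3097, 0.0028], 0.81)]
side white_lobe [([0.4593, -0.3302, 0.0604], 0.62)]
t 25.975 pos [ 0.5506 -0.4248  0.0432] r 0.1250 a 293.4 yaw 89.6 F [ 0.9 -2.7  2.5] q6 0.48
```

Request:
{"fn": "apply_moves", "kwargs": {
  "commands": [0.2,-0.6,-0.5,0,0,0,0,0,0,-0.6,0,0,0,0,0,0,0,0,0,0,0,-0.1,0.5,0,0,0,0,0,-0.2,0.5,-0.1,0,0,0,0,-0.2,0.5,-0.1,0,0,0,0]
}}

```text
t: 26.72
tool_pos: [0.5484, -0.4179, 0.0305]
orientation: [3.071, -0.011, 0.63]
force: [1.9, -4.3, 2.0]
opening: 0.0008
```

Run:
```python
from h import *
where();read_camera("side"); pts("side",["push_face","slide"]); where()
```

```text
t 26.725 pos [ 0.5484 -0.4179  0.0305] r 0.1179 a 293.7 yaw 89.5 F [ 1.9 -4.3  2. ] q6 0.47
side push_face [([0.5393, -0.4002, 0.0266], 0.89)]
side slide [([0.4995, -0.2946, 0.0047], 0.55)]
t 26.875 pos [ 0.5482 -0.4176  0.0304] r 0.1175 a 293.7 yaw 89.5 F [ 0.4 -2.8  4.7] q6 0.47
```

Request:
{"fn": "apply_moves", "kwargs": {
  "commands": [-0.2,0.4,0,0,0,0,0,-0.2,0.4,0,0,0,0,0,-0.2,0.4,0,0,0,0,0]
}}

```text
t: 27.25
tool_pos: [0.542, -0.4053, 0.0305]
orientation: [3.072, -0.011, 0.63]
force: [1.2, -4.7, 1.0]
opening: 0.0006
```

Run:
```python
from h import *
where();read_camera("side"); pts("side",["push_face","slide"]); where()
```

```text
t 27.25 pos [ 0.542  -0.4053  0.0305] r 0.1037 a 293.3 yaw 89.5 F [ 1.2 -4.7  1. ] q6 0.47
side push_face [([0.5333, -0.3845, 0.0279], 0.74)]
side slide [([0.4959, -0.2839, 0.0046], 0.88), ([0.458, -0.3273, 0.0666], 0.34)]
t 27.4 pos [ 0.542  -0.405   0.0304] r 0.1034 a 293.3 yaw 89.6 F [ 0.4 -2.5  2.3] q6 0.47
```

Request:
{"fn": "apply_moves", "kwargs": {
  "commands": [-0.1,0.2,0,0,0,0,0,-0.1,0.2,0,0,0,0,0]
}}

```text
t: 27.65
tool_pos: [0.5402, -0.4015, 0.0307]
orientation: [3.071, -0.011, 0.63]
force: [4.2, -8.8, -0.3]
opening: 0.0004
```

Request:
{"fn": "apply_moves", "kwargs": {
  "commands": [-0.1,0.2,0,0,0,0,0,-0.1,0.2,0,0,0,0,0]
}}

```text
t: 27.9
tool_pos: [0.5398, -0.4011, 0.033]
orientation: [3.062, -0.013, 0.635]
force: [6.6, -9.9, -1.8]
opening: 0.0006
```

Request:
{"fn": "apply_moves", "kwargs": {
  "commands": [-0.1,0.2,0,0,0,0,0]
}}

```text
t: 28.02
tool_pos: [0.5395, -0.4011, 0.0337]
orientation: [3.058, -0.014, 0.638]
force: [9.0, -12.8, -6.2]
opening: 0.0004
```

The slide has stopped and the force is rising. The expected home position is r ≈ 0.099 m, and the TCP is at 0.099 m. I'll back off and check.

Request:
{"fn": "apply_moves", "kwargs": {
  "commands": [0.4,-1.2,0,0,0,0,0,0.4,-3,0,0,0,0,0,0,-2,2,0,0,0,0,-3,0,5,0,0,0,0,-5,0,2,0,0,0,0,-6,0,2,0,0,0,0,-6,0,2,0,0,0,0,0,0,0,0,0,0,0]
}}

```text
t: 29.02
tool_pos: [0.3406, -0.4543, 0.154]
orientation: [-3.073, 0.009, -0.616]
force: [1.4, -0.1, -0.6]
opening: 0.0005
```

Run:
```python
from ph import *
where(); 
try: phase()
except Exception as e: print(e)
im,d=read_camera("side"); pts("side",["push_face","slide","white_lobe"])
im2,d2=read_camera("top"); pts("top",["push_face","padlock","tape_roll","lock_cylinder"])
n=[-.396,.918]
cv2.imwrite("pics/c8.png",np.vstack([cv2.resize(im[215:305,250:410],(533,300),interpolation=2),cv2.resize(im2[190:315,250:472],(533,300),interpolation=2)]))
```

```text
t 29.025 pos [ 0.3406 -0.4543  0.154 ] r 0.2158 a 222.0 yaw 89.8 F [ 1.4 -0.1 -0.6] q6 0.2
centre [ 0.50000839 -0.30968265] R 49.18147277832031 phase6 deg [203.64697484]
centre [ 0.501 -0.31 ] R 49.18147277832031 phase6 deg [203.71600583]
white 662 204.13339208212747
yellow 787 203.2768729775612 axis 25.48664409376454
side push_face [([0.5339, -0.3818, 0.0267], 0.6)]
side slide [([0.4921, -0.2798, 0.0017], 0.84), ([0.5012, -0.3049, 0.0627], 0.72)]
side white_lobe [([0.4612, -0.3263, 0.066], 0.91)]
top push_face []
top padlock [([0.6333, -0.4658, 0.0041], 0.78), ([0.4282, -0.3448, 0.0333], 0.54)]
top tape_roll [([0.3867, -0.4813, 0.0016], 0.71)]
top lock_cylinder [([0.6234, -0.1173, -0.0009], 0.65)]
```

View pics/c8.png

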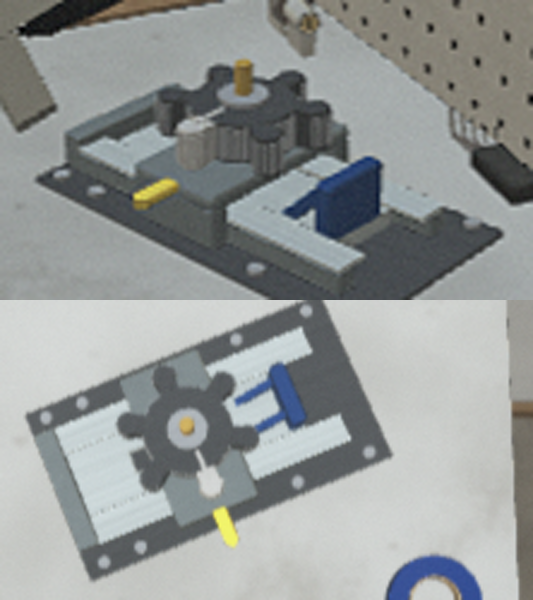

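The last picture shows the slide's front edge flush with the end stop (around (75,490) in the lower panel). The white lobe at (210,482) still points at the yellow tip. Nothing is in contact with the arm, so I'm handing it in.

```bash
python3 -c "
from plant import *
print(close_job())"
```

```text
the job is handed in; nothing more can be done
None
```

I loosened the collar and pushed the freed slide home, then handed the job in at about 29 s with the arm clear of everything. No verdict was reported.

- **Collar:** I rolled it anticlockwise with the closed fingertips in six strokes until the white lobe reached the pointer for the second time. In the last check the lobes sat at 203.6° and the white patch at 204.1°, against 203.3° for the pointer. The side camera's single last reading of the white lobe gave about 202°. These agree within about 2°.
- **Slide:** I pushed it by the blue plate with about 5 N, rising to about 16 N against the stop. The fingertip stopped 99 mm from the collar's axis, where I expected it with the slide home. The last picture shows the slide's edge flush with the end stop. The networks put its travel at about 33–36 mm, against 35 mm expected.
- **Other things:** The padlock, lock cylinder and tape roll are within about 4 mm of where they were first seen, which is the networks' accuracy.
- **What went wrong:**
  - In the second stroke the finger slipped off a lobe, with about 10 N at the wrist, so the collar turned only about 94°. I re-measured and carried on from there.
  - Early in the push the fingertip rode up to 43 mm, near the top of the plate, so I backed off and lowered it before continuing.
  - In the last top view the network did not find the push face.

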